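Roll the serum bottle onto the focus mark

TASK

A white serum bottle with a black cap is lying on the yellow photo sweep beside the strip of dark tape that marks the camera's plane of focus. With the fingertips, roll the bottle over - a light sideways push on its top does it; do not pick it up, pinch it or slide it along without turning - until it rests on the tape, lying along it and between the tape's two ends. Leave it there at rest, and leave the jar, the pump bottle and the dropper bottle standing where they are.

Things in the scene. Friction and masses are not known exactly. Their poses are not given: they have to be found in the camera images.
- bottle: Lying cylinder, 36 x 130 mm, about 120 g: white body, black cap of the same diameter. Rolls square to its axis, keeping its heading, when its top is pushed (no slip: the top moves twice as far as the axis); stops with the push. It starts within 5 degrees of parallel to the tape, 70 to 115 mm to one side of it. Origin mid-length on its axis, 18 mm above the sweep; x along its axis to the cap; y and z turn as it rolls (z up at the start).
- mark: The focus mark: a strip of dark spike tape stuck on the sweep, 260 mm long, 12 mm wide, with no thickness to feel. Origin in the middle of the strip, on the sweep; x runs along the strip, y across it, z up. The sweep is a flat, fixed yellow sheet whose upper face is 2 mm above the table top.
- cream_jar: Bystander: a squat pale cream jar with a metal lid, standing, 56 mm in diameter and 47 mm high. It stands on the other side of the tape from the serum bottle, its centre 70 to 115 mm from it. Origin at the centre of its underside, z up.
- pump_bottle: Bystander: a clear bottle with a white label and a black pump head, standing, 44 mm in diameter and 153 mm high, at the left of the set. Origin at the centre of its underside, z up.
- dropper_bottle: Bystander: a small amber bottle with a black rubber dropper bulb, standing, 33 mm in diameter and 94 mm high, at the right of the set. Origin at the centre of its underside, z up.
Not all that is in view belongs to the job. There is more than one size of the bottle; the one meant has the size given above.

How it is judged:
By the outcome, as a careful person would: the job done as asked, in the order asked, and still so for the second after the job is handed in, with the robot touching nothing.
It also fails if it takes over 51 s, if anything falls off the work surface, if the arm or the gripper's body presses on something with over 40 N, if the wrist force passes 120 N, or if a joint passes its speed limit or range.

ROBOT

A 6-joint arm with a two-finger parallel gripper is mounted at the origin on the work surface. World frame = base frame: x ahead of the robot, y to its left, z up, the work surface at z = 0. Lengths are in mm, angles in rad, forces in N, time in s.
With the tool pointing down it reaches from about 400 to 925 mm from the base axis. Payload 12.5 kg.
Tool frame: the origin (TCP) lies at the centre of the arm's flange, where the gripper is bolted on; the fingertips stand 190 mm ahead of it and the grasp point (between the pads) lies 171 mm ahead of it; z points along the fingers, y is the line along which they close (so a half turn about z gives the same grasp; the last joint's range is limited). The gripper opens to 95 mm and grips with 3 to 60 N. Pads are 20 mm wide; open, the fingers measure 119 mm over their backs; the gripper's body (75 mm by 180 mm) begins 59 mm behind the grasp point.
Start: joints at [1.037, 0.491, 1.559, -0, 1.092, -0.106], TCP at [259.271, 568.686, 404.761] pointing down, gripper open.
Joint ranges: [-3.1, 3.1], [-0.84, 2.19], [0.05, 2.79], [-1.13, 4.28], [0.06, 2.93], [-2.69, 2.69]. Speed limits (rad/s): [2.22, 2.22, 2.79, 3.14, 3.14, 3.14].

INTERFACE

Orientations are given as [roll, pitch, yaw] about the fixed x, y, z axes, in that order (R = Rz(yaw) Ry(pitch) Rx(roll)).
In Python, from cell import env, read_camera, search_frame, cut_out gives the robot as it stands. The module is installed in compiled form; this text tells all that it offers.
- The arm moves only by the tool move_arm, never from a script. Its argument "commands" is a list of rows, each a list of 3 entries, a list of its own where there are three numbers: the shift along the world's x, y, z normalised to -1 to 1, where 1 is 0.03 m, then the turn about the world's z normalised to -1 to 1, where 1 is 0.08 rad, then the opening, from -1 (shut) to 1 (fully open), so that 0 is half open. A call has 1 to 20 rows; each row shifts and turns the commanded pose from where the row before left it; what a row does not reach is not made up. A row lasts 1/12 s, in which the tool goes at most 41.7 mm and 7.16 degrees, less where a joint would pass 70% of its speed; a pose out of reach is approached as far as the arm can. A call with a number of a shift or a turn outside -1 to 1 is refused whole. A call with a gripper value outside its range is refused whole. The fingers move at their own pace and stop on an object; the grip force is fixed at half the most. Time passes only in rows, so rows that do not move let the fingers close. It gives the time, the measured TCP pose, the force, the opening and the grip force at its end, in the units of the state.
- env.state(): the state, without advancing time (a new reading comes with each control period).
- read_camera(name): name is "scene" or "top" or "wrist"; returns a dict with "image" (420x560x3 uint8, red, green, blue), "fx", "fy", "cx", "cy" (pixels), "rvec" (rotation vector, rad) and "tvec" (3), from world to camera coordinates, as OpenCV has them. Camera axes: x right, y down, z forward; pixel columns grow to the right and rows downward; lengths in mm; the calibration is good to about 2 mm. The wrist camera is an equidistant fisheye: a pixel r from the principal point sees the ray r / f radians off the axis. A picture is of the moment at which its call begins. There is no depth.
- env.job_done(): hands the job in; it is judged then, once.
Trained networks look in a picture, given as the dict that the camera call returned (one of the last four; its "shot" number tells which), for a name from the list of things; names that differ only in an ending like _2 or _b are one class to them, and where a whole thing is asked for, a point or a joint stands for the part that bears it (a point fixed in the world has none). Each returns a list of dicts, best first, with "confidence" (0 to 1); they miss things now and then, are a little off and sometimes report something else, mostly with a low value. They report only what shows in the picture. A call takes as long as a camera call. They do not tell look-alikes from the thing itself.
- search_frame(thing, picture): "at" ([column, row] in pixels, amid what is visible of it).
- cut_out(thing, picture): "region" (420x560 bool, what is visible of it) and "at" ([column, row] in pixels, amid what is visible of it).
The state is a dict: "t": time; "joints": joint angles; "qvel": joint speeds; "tau": joint torques, N m; "eef_pos": TCP position; "tcp_rot": TCP orientation; "ft_force": force on the tool from outside, world axes, zero at the start; "moment": the same for the moment, N m; "opening": opening from 0.0 (shut) to 1.0 (fully open); "grip_force": force on a finger pad.
Only numpy, scipy, OpenCV 4.12 (cv2) and the standard library are available. Lean on these libraries where they do the work, as an engineer would, in place of code of your own. Each camera call takes 0.05 s, during which the arm holds its last target. There are 200 camera calls.

## Working session

There is one attempt and no reset: what is moved stays moved. The work goes in short steps, Python scripts to look and compute and a tool call to move; the robot and the scene stay as the last step left them, time stands still between calls to the robot, and variables do not carry over. Pictures are saved under pics/ and viewed, at most 10 in all, crops included, and the job is handed in when it is done.

Besides the shell and the picture viewer there is one more tool, called after "Call:" as name([rows], argument=value, ...), one row to a line, values as JSON. move_arm: Moves the arm, as the interface text tells. Its arguments: {"type":"object","properties":{"commands":{"type":"array","items":{"type":"array"}}},"required":["commands"]}

```bash
mkdir -p pics; cat > h.py <<'E'
import numpy as np, cv2
from cell import env, read_camera, search_frame, cut_out
def ray(p,uv,z):
    R,_=cv2.Rodrigues(np.array(p["rvec"],float)); t=np.array(p["tvec"],float).ravel()
    d=R.T@np.array([(uv[0]-p["cx"])/p["fx"],(uv[1]-p["cy"])/p["fy"],1]); c=-R.T@t
    return c+d*(z-c[2])/d[2]
def save(p,n): cv2.imwrite(f"pics/{n}.png",p["image"][:,:,::-1])
E
python3 - <<'E'
from h import *
p=read_camera("top"); save(p,"top0"); s=read_camera("scene"); save(s,"scene0")
for n,z in [("bottle",20),("mark",2),("cream_jar",30),("pump_bottle",80),("dropper_bottle",50)]:
    for r in cut_out(n,p): print(n,round(r["confidence"],2),np.round(r["at"]),ray(p,r["at"],z).round(), r["region"].sum())
E
```

```text
bottle 0.87 [175. 248.] [499. 272.  20.] 1333
bottle 0.78 [218. 169.] [722. 166.  20.] 319
bottle 0.76 [236. 222.] [574. 110.  20.] 615
mark 0.77 [262. 231.] [553.  39.   2.] 399
mark 0.17 [395. 216.] [ 606. -328.    2.] 143
cream_jar 0.88 [292. 240.] [529. -45.  30.] 326
pump_bottle 0.74 [131. 200.] [617. 383.  80.] 440
dropper_bottle 0.44 [395. 217.] [ 595. -318.   50.] 166
```

View pics/top0.png

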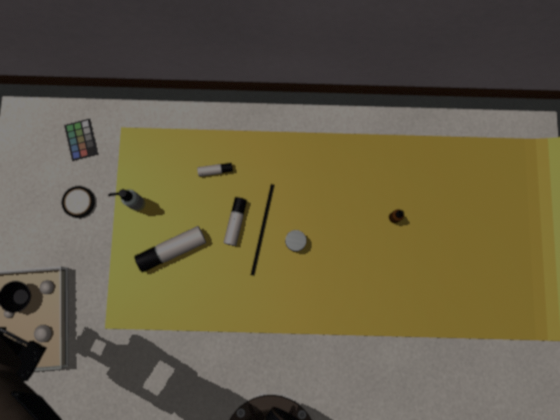

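View pics/scene0.png

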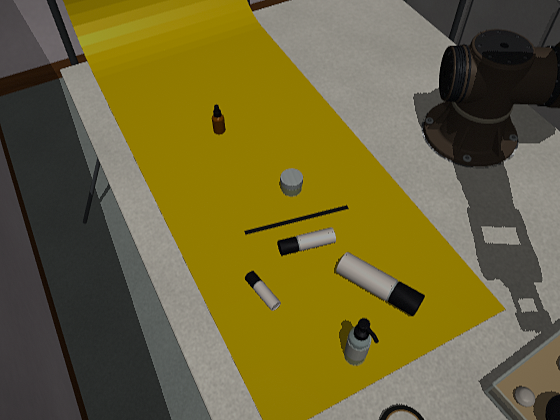

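Top view: the bottle candidates are a large one at (171,249), a small one at (215,170) and a middle one at (236,222). The middle one lies next to the tape (262,231). I'll check the sizes and take a close crop.

```bash
python3 - <<'E'
from h import *
p=read_camera("top")
cv2.imwrite("pics/crop.png",cv2.resize(p["image"][160:285,190:320,::-1],None,fx=4,fy=4,interpolation=cv2.INTER_CUBIC))
for n,z in [("bottle",20),("mark",2)]:
    for r in cut_out(n,p):
        if r["confidence"]<.5: continue
        v,u=np.nonzero(r["region"])
        w=np.array([ray(p,q,z)[:2] for q in zip(u,v)]).astype(np.float32)
        c,s,a=cv2.minAreaRect(w); print(n,np.round(r["at"]),np.round(c,1),np.round(s,1))
        b=cv2.boxPoints((c,s,a)); e=[b[1]-b[0],b[2]-b[1]]; e=max(e,key=np.linalg.norm); e=e*np.sign(e[0])
        q=np.linalg.svd(w-w.mean(0),full_matrices=False)[2][0]; q=q*np.sign(q[0])
        print("  heading rect",np.degrees(np.arctan2(e[1],e[0])).round(1),"pca",np.degrees(np.arctan2(q[1],q[0])).round(1),"mean",w.mean(0).round(1))
s=env.state(); print(s["eef_pos"],s["tcp_rot"],s["opening"],s["t"])
E
```

```text
bottle [239. 220.] [579.3 112.2] [ 38.3 134.5]
  heading rect -10.8 pca -11.1 mean [578.6 111.7]
bottle [213. 171.] [721.8 174.9] [27.9 99.4]
  heading rect -79.9 pca -79.4 mean [722.  175.8]
bottle [172. 250.] [496.1 285.8] [ 52.2 194.3]
  heading rect -62.9 pca -63.6 mean [497.7 285. ]
mark [261. 227.] [562.7  38.3] [ 19.6 259.9]
  heading rect -11.5 pca -10.6 mean [567.2  36. ]
[259.27511155 568.67778089 404.73998361] [3.14154937e+00 2.95006976e-06 2.71379137e+00] 0.9982821241835153 0.5
```

View pics/crop.png

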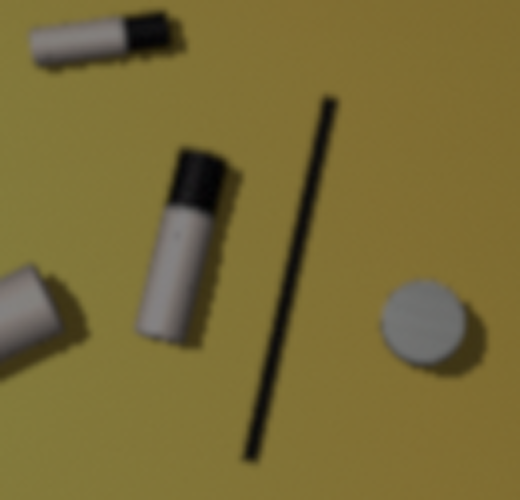

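The middle bottle at crop (180,245) measures 38x134 mm. The big one is 52x194 and the small one 28x99, so the middle one is the target. The tape runs from crop (330,97) to (250,460), and the jar is at (423,322). Now I'll move above the bottle with the fingers shut and aligned across it.

Call:
move_arm([
  [[0.67, -0.935, 0], 0.185, -1],
  [[0.67, -0.935, 0], 0.185, -1],
  [[0.67, -0.935, 0], 0.185, -1],
  [[0.67, -0.935, 0], 0.185, -1],
  [[0.67, -0.935, 0], 0.185, -1],
  [[0.67, -0.935, 0], 0.185, -1],
  [[0.67, -0.935, 0], 0.185, -1],
  [[0.67, -0.935, 0], 0.185, -1],
  [[0.67, -0.935, 0], 0.185, -1],
  [[0.67, -0.935, 0], 0.185, -1],
  [[0.67, -0.935, 0], 0.185, -1],
  [[0.67, -0.935, 0], 0.185, -1],
  [[0.67, -0.935, 0], 0.185, -1],
  [[0.67, -0.935, 0], 0.185, -1],
  [[0.67, -0.935, 0], 0.185, -1],
  [[0.67, -0.935, 0], 0.185, -1],
  [[0, 0, 0], 0, -1],
  [[0, 0, 0], 0, -1],
])

```text
t: 2.0
eef_pos: [581.5, 118.4, 404.4]
tcp_rot: [3.142, -0.0, 2.948]
ft_force: [-0.1, 0.1, 0.3]
opening: 0.002
grip_force: 0.0
```

```bash
python3 - <<'E'
from h import *
s=env.state(); print(s["eef_pos"].round(1),np.round(s["tcp_rot"],3),s["opening"],s["t"],np.round(s["ft_force"],2))
p=read_camera("wrist"); save(p,"w1")
R,_=cv2.Rodrigues(np.array(p["rvec"],float)); c=-R.T@np.array(p["tvec"]).ravel(); print(c.round(1),R.round(2).tolist(),p["fx"],p["cx"],p["cy"])
def wray(uv,z):
    d=np.array([uv[0]-p["cx"],uv[1]-p["cy"]]); r=np.hypot(*d); th=r/p["fx"]
    v=R.T@np.array([*(d/r*np.sin(th)),np.cos(th)]); return c+v*(z-c[2])/v[2]
for n,z in [("bottle",20),("mark",2),("cream_jar",30)]:
    for r in cut_out(n,p):
        if r["confidence"]<.4: continue
        v,u=np.nonzero(r["region"])
        w=np.array([wray(q,z)[:2] for q in zip(u,v)]).astype(np.float32)
        cc,ss,a=cv2.minAreaRect(w); b=cv2.boxPoints((cc,ss,a)); e=max([b[1]-b[0],b[2]-b[1]],key=np.linalg.norm)
        print(n,round(r["confidence"],2),np.round(r["at"]),np.round(cc,1),np.round(ss,1),(np.degrees(np.arctan2(e[1],e[0]))%180-180).round(1))
E
```

```text
[581.5 118.4 404.4] [ 3.142 -0.     2.948] 0.0024397633105820433 2.0 [-0.09  0.09  0.32]
[507.  133.6 383.8] [[0.19, 0.98, -0.0], [0.95, -0.19, 0.27], [0.26, -0.05, -0.96]] 325.19226210127806 286.8538936968447 209.10734065314523
bottle 0.89 [279. 183.] [576.8 111.4] [ 36.7 135.3] -11.5
bottle 0.74 [380. 271.] [710.2 214.5] [29.4 15.5] -161.8
bottle 0.6 [412.  93.] [490.7 293.5] [ 54.2 210.9] -62.8
mark 0.67 [216. 160.] [546.5  39.8] [ 14.7 238.2] -11.1
cream_jar 0.78 [135. 174.] [525.7 -52.5] [77.4 58.4] -97.2
```

View pics/w1.png

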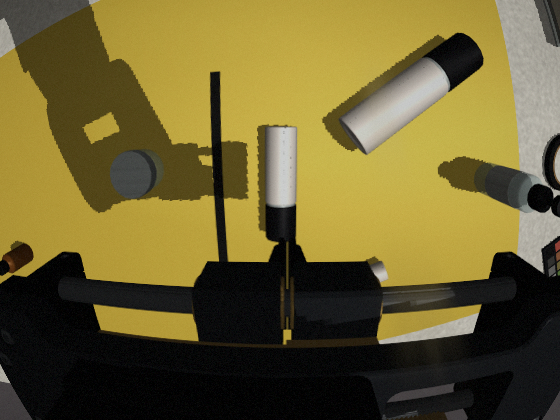

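The wrist view shows the bottle at (281,183), the tape running down column ~217 and the jar at (135,174). The two measurements agree on about 76 mm across to the tape and almost equal headings. I'll lower to just above the bottle's top.

Call:
move_arm([
  [[0, 0, -0.95], 0, -1],
  [[0, 0, -0.95], 0, -1],
  [[0, 0, -0.95], 0, -1],
  [[0, 0, -0.95], 0, -1],
  [[0, 0, -0.95], 0, -1],
  [[0, 0, -0.95], 0, -1],
  [[0, 0, -0.05], 0, -1],
  [[0, 0, -0.05], 0, -1],
  [[0, 0, 0], 0, -1],
  [[0, 0, 0], 0, -1],
])

```text
t: 3.03
eef_pos: [581.1, 120.3, 232.5]
tcp_rot: [3.141, 0.002, 2.951]
ft_force: [0.7, 0.1, -0.2]
opening: 0.004
grip_force: 0.0
```

Call:
move_arm([
  [[0, 0, -0.033], 0, -1],
  [[0, 0, -0.033], 0, -1],
  [[0, 0, 0], 0, -1],
])

```text
t: 3.28
eef_pos: [580.9, 119.9, 229.4]
tcp_rot: [3.141, 0.001, 2.951]
ft_force: [0.7, -0.2, -0.2]
opening: 0.005
grip_force: 0.0
```

Call:
move_arm([
  [[0, 0, -0.03], 0, -1],
  [[0, 0, 0], 0, -1],
  [[0, 0, 0], 0, -1],
])

```text
t: 3.53
eef_pos: [580.9, 119.8, 227.9]
tcp_rot: [3.142, 0.0, 2.951]
ft_force: [-0.3, 0.3, 0.5]
opening: 0.004
grip_force: 0.0
```

Call:
move_arm([
  [[0, 0, -0.02], 0, -1],
  [[0, 0, 0], 0, -1],
  [[0, 0, 0], 0, -1],
])

```text
t: 3.78
eef_pos: [580.9, 119.9, 227.5]
tcp_rot: [3.141, 0.0, 2.951]
ft_force: [-0.2, 1.1, 4.3]
opening: 0.005
grip_force: 1.9
```

Light contact at 4 N. First stroke, about 20 mm across.

Call:
move_arm([
  [[-0.02, -0.11, 0], 0, -1],
  [[-0.02, -0.11, 0], 0, -1],
  [[-0.02, -0.11, 0], 0, -1],
  [[-0.02, -0.11, 0], 0, -1],
  [[-0.02, -0.11, 0], 0, -1],
  [[-0.02, -0.11, 0], 0, -1],
  [[0, 0, 0], 0, -1],
])

```text
t: 4.37
eef_pos: [577.0, 99.7, 228.3]
tcp_rot: [3.141, 0.0, 2.95]
ft_force: [-5.9, 0.7, 13.7]
opening: 0.005
grip_force: 6.9
```

```bash
cat >> h.py <<'E'
def where(names=("bottle","mark"),show=None):
    out={}
    p=read_camera("top")
    if show: save(p,show)
    for n in names:
        z=20 if n=="bottle" else 2
        for r in cut_out(n,p):
            v,u=np.nonzero(r["region"]); w=np.array([ray(p,q,z)[:2] for q in zip(u,v)]).astype(np.float32)
            c,s,a=cv2.minAreaRect(w); b=cv2.boxPoints((c,s,a)); e=max([b[1]-b[0],b[2]-b[1]],key=np.linalg.norm)
            if np.hypot(c[0]-570,c[1]-75)<80: print(n,round(r["confidence"],2),np.round(c,1),np.round(s,1),(np.degrees(np.arctan2(e[1],e[0]))%180-180).round(1))
E
python3 - <<'E'
from h import *
where(("bottle",),"t2")
E
```

```text
bottle 0.68 [606.6  27.5] [ 11.7 156.1] -10.6
```

View pics/t2.png

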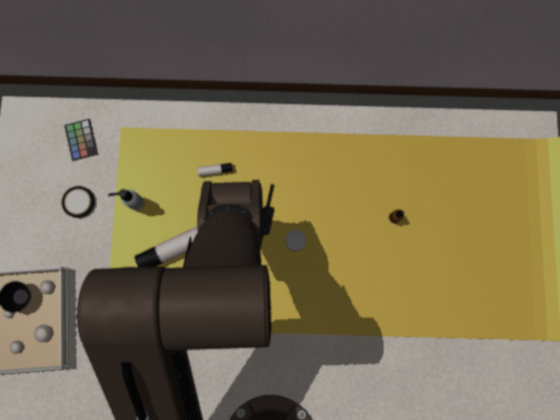

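The arm hides the bottle from the top camera, around (230,220). I'll use the wrist camera.

```bash
cat >> h.py <<'E'
def wwhere(names=("bottle","mark"),show=None):
    p=read_camera("wrist")
    if show: save(p,show)
    R,_=cv2.Rodrigues(np.array(p["rvec"],float)); c0=-R.T@np.array(p["tvec"]).ravel()
    def wray(uv,z):
        d=np.array([uv[0]-p["cx"],uv[1]-p["cy"]]); r=np.hypot(*d)+1e-9; th=r/p["fx"]
        v=R.T@np.array([*(d/r*np.sin(th)),np.cos(th)]); return c0+v*(z-c0[2])/v[2]
    for n in names:
        z=20 if n=="bottle" else 2
        for r in cut_out(n,p):
            v,u=np.nonzero(r["region"]); w=np.array([wray(q,z)[:2] for q in zip(u,v)]).astype(np.float32)
            c,s,a=cv2.minAreaRect(w); b=cv2.boxPoints((c,s,a)); e=max([b[1]-b[0],b[2]-b[1]],key=np.linalg.norm); e=e/np.linalg.norm(e); e=e*np.sign(e[0])
            t=np.array([-.195,-.981])
            if np.hypot(c[0]-570,c[1]-75)<120: print(n,round(r["confidence"],2),np.round(c,1),np.round(s,1),np.degrees(np.arctan2(e[1],e[0])).round(1),"across from start",((np.array(c)-[578,111.8])@t).round(1))
    s=env.state(); print("finger across",((np.array(s["eef_pos"][:2])-[578,111.8])@t).round(1),s["t"])
E
python3 - <<'E'
from h import *
wwhere(show="w2")
E
```

```text
bottle 0.76 [578.4 101.4] [ 36.5 143.1] -11.4 across from start 10.2
finger across 11.7 4.6167
```

View pics/w2.png

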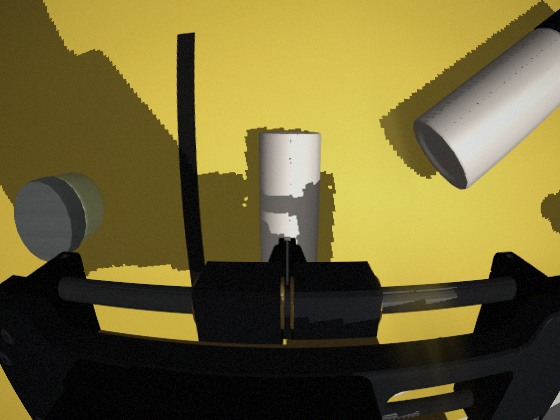

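The bottle rolled 10 mm for 20 mm of finger travel and kept its heading (-11.4°). I'll finish this stroke, lift, go back and touch again.

Call:
move_arm([
  [[-0.02, -0.1, 0.01], 0, -1],
  [[-0.02, -0.1, 0], 0, -1],
  [[-0.02, -0.1, 0], 0, -1],
  [[-0.02, -0.1, 0], 0, -1],
  [[0, 0, 0], 0, -1],
  [[0, 0, 0.3], 0, -1],
  [[0, 0, 0], 0, -1],
  [[0.104, 0.523, 0], 0, -1],
  [[0, 0, 0], 0, -1],
  [[0, 0, -0.2], 0, -1],
  [[0, 0, 0], 0, -1],
  [[0, 0, -0.1], 0, -1],
  [[0, 0, 0], 0, -1],
  [[0, 0, 0], 0, -1],
])

```text
t: 5.78
eef_pos: [577.9, 103.5, 227.5]
tcp_rot: [3.141, -0.0, 2.95]
ft_force: [-0.7, 1.2, 3.6]
opening: 0.0
grip_force: 1.6
```

```bash
python3 - <<'E'
from h import *
wwhere(("bottle",))
E
```

```text
bottle 0.93 [575.8  95.2] [ 36.7 141.1] -11.3 across from start 16.8
finger across 8.1 5.8833
```

Call:
move_arm([
  [[-0.026, -0.131, 0], 0, -1],
  [[-0.026, -0.131, 0], 0, -1],
  [[-0.026, -0.131, 0], 0, -1],
  [[-0.026, -0.131, 0], 0, -1],
  [[-0.026, -0.131, 0], 0, -1],
  [[-0.026, -0.131, 0], 0, -1],
  [[-0.026, -0.131, 0], 0, -1],
  [[-0.026, -0.131, 0], 0, -1],
  [[0, 0, 0], 0, -1],
  [[0, 0, 0.3], 0, -1],
  [[0, 0, 0], 0, -1],
  [[0.104, 0.523, 0], 0, -1],
  [[0, 0, 0], 0, -1],
  [[0, 0, -0.2], 0, -1],
  [[0, 0, 0], 0, -1],
  [[0, 0, -0.1], 0, -1],
  [[0, 0, 0], 0, -1],
  [[0, 0, 0], 0, -1],
])

```text
t: 7.38
eef_pos: [574.8, 87.8, 227.5]
tcp_rot: [3.141, -0.0, 2.95]
ft_force: [-0.0, 0.8, 1.8]
opening: 0.006
grip_force: 1.2
```

```bash
python3 - <<'E'
from h import *
wwhere(("bottle",))
E
```

```text
bottle 0.89 [572.8  79. ] [ 35.6 140.5] -11.7 across from start 33.2
finger across 24.2 7.4833
```

Call:
move_arm([
  [[-0.026, -0.131, -0.005], 0, -1],
  [[-0.026, -0.131, 0], 0, -1],
  [[-0.026, -0.131, 0], 0, -1],
  [[-0.026, -0.131, 0], 0, -1],
  [[-0.026, -0.131, 0], 0, -1],
  [[-0.026, -0.131, 0], 0, -1],
  [[-0.026, -0.131, 0], 0, -1],
  [[-0.026, -0.131, 0], 0, -1],
  [[0, 0, 0], 0, -1],
  [[0, 0, 0.3], 0, -1],
  [[0, 0, 0], 0, -1],
  [[0.104, 0.523, 0], 0, -1],
  [[0, 0, 0], 0, -1],
  [[0, 0, -0.2], 0, -1],
  [[0, 0, 0], 0, -1],
  [[0, 0, -0.1], 0, -1],
  [[0, 0, 0], 0, -1],
  [[0, 0, 0], 0, -1],
])

```text
t: 8.98
eef_pos: [571.7, 72.0, 227.3]
tcp_rot: [3.141, -0.0, 2.95]
ft_force: [-1.3, -0.0, 2.3]
opening: 0.009
grip_force: 1.4
```

```bash
python3 - <<'E'
from h import *
wwhere()
E
```

```text
bottle 0.62 [569.3  63.1] [ 36.7 141. ] -11.4 across from start 49.5
bottle 0.48 [505.5  51.2] [ 12.2 141.7] -10.5 across from start 73.6
mark 0.97 [506.8  47.9] [ 14.3 156.2] -10.7 across from start 76.6
finger across 40.2 9.1333
```

Call:
move_arm([
  [[-0.026, -0.131, -0.005], 0, -1],
  [[-0.026, -0.131, 0], 0, -1],
  [[-0.026, -0.131, 0], 0, -1],
  [[-0.026, -0.131, 0], 0, -1],
  [[-0.026, -0.131, 0], 0, -1],
  [[-0.026, -0.131, 0], 0, -1],
  [[-0.026, -0.131, 0], 0, -1],
  [[-0.026, -0.131, 0], 0, -1],
  [[0, 0, 0], 0, -1],
  [[0, 0, 0.3], 0, -1],
  [[0, 0, 0], 0, -1],
  [[0.104, 0.523, 0], 0, -1],
  [[0, 0, 0], 0, -1],
  [[0, 0, -0.2], 0, -1],
  [[0, 0, 0], 0, -1],
  [[0, 0, -0.1], 0, -1],
  [[0, 0, 0], 0, -1],
  [[0, 0, 0], 0, -1],
])

```text
t: 10.63
eef_pos: [568.6, 56.3, 227.2]
tcp_rot: [3.141, -0.0, 2.95]
ft_force: [0.1, 0.2, 2.3]
opening: 0.004
grip_force: 1.6
```

```bash
python3 - <<'E'
from h import *
wwhere()
E
```

```text
bottle 0.91 [566.   47.1] [ 35.9 139.4] -11.2 across from start 65.8
mark 0.88 [463.   56.1] [12.  66.8] -10.9 across from start 77.1
finger across 56.3 10.7833
```

Last 10.7 mm means about 21.5 mm of finger travel. After that I'll lift straight up and back away.

Call:
move_arm([
  [[-0.023, -0.117, -0.005], 0, -1],
  [[-0.023, -0.117, 0], 0, -1],
  [[-0.023, -0.117, 0], 0, -1],
  [[-0.023, -0.117, 0], 0, -1],
  [[-0.023, -0.117, 0], 0, -1],
  [[-0.023, -0.117, 0], 0, -1],
  [[0, 0, 0], 0, -1],
  [[0, 0, 0.3], 0, -1],
  [[0, 0, 0.9], 0, -1],
  [[0, 0, 0.9], 0, -1],
  [[0, 0, 0.9], 0, -1],
  [[0, 0, 0.9], 0, -1],
  [[0, 0, 0.9], 0, -1],
  [[0, 0, 0.9], 0, -1],
  [[0, 0, 0], 0, -1],
  [[0, 0, 0], 0, -1],
])

```text
t: 12.12
eef_pos: [564.3, 35.3, 399.3]
tcp_rot: [3.141, 0.003, 2.951]
ft_force: [-0.3, -0.4, 0.0]
opening: 0.004
grip_force: 0.0
```

Call:
move_arm([
  [[-0.3, 0.95, 0], 0, -1],
  [[-0.3, 0.95, 0], 0, -1],
  [[-0.3, 0.95, 0], 0, -1],
  [[-0.3, 0.95, 0], 0, -1],
  [[-0.3, 0.95, 0], 0, -1],
  [[-0.3, 0.95, 0], 0, -1],
  [[-0.3, 0.95, 0], 0, -1],
  [[-0.3, 0.95, 0], 0, -1],
  [[-0.3, 0.95, 0], 0, -1],
  [[-0.3, 0.95, 0], 0, -1],
  [[-0.3, 0.95, 0], 0, -1],
  [[-0.3, 0.95, 0], 0, -1],
  [[0, 0, 0], 0, -1],
  [[0, 0, 0], 0, -1],
])

```text
t: 13.28
eef_pos: [455.9, 378.5, 396.4]
tcp_rot: [-3.14, -0.002, 2.953]
ft_force: [0.2, 0.1, -0.1]
opening: 0.001
grip_force: 0.0
```

```bash
python3 - <<'E'
from h import *
where(); p=read_camera("top")
cv2.imwrite("pics/crop2.png",cv2.resize(p["image"][160:285,190:320,::-1],None,fx=4,fy=4,interpolation=cv2.INTER_CUBIC))
for q in [(252.5,275),(272.5,184.3)]: print(ray(p,q,2).round(1))
for n,z in [("cream_jar",30),("pump_bottle",80),("dropper_bottle",50)]:
    for r in cut_out(n,p)[:1]: print(n,np.round(r["at"]),ray(p,r["at"],z).round())
E
```

```text
bottle 0.78 [564.5  36. ] [ 36.3 131.8] -12.0
mark 0.73 [560.3  37.4] [ 15.6 258.5] -10.2
[432.8  60.1   2. ]
[686.1  12.9   2. ]
cream_jar [293. 237.] [535. -46.  30.]
pump_bottle [133. 198.] [621. 379.  80.]
dropper_bottle [396. 217.] [ 595. -320.   50.]
```

View pics/crop2.png

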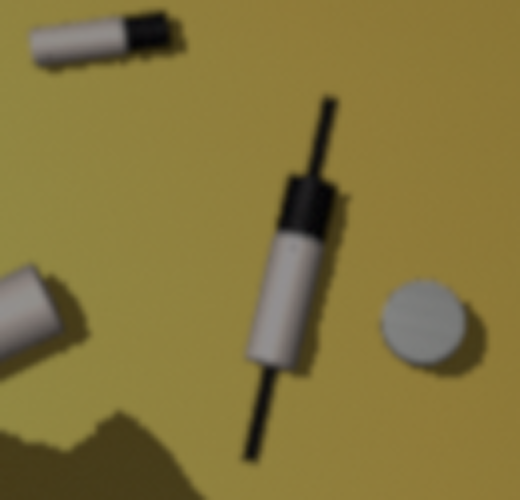

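The bottle lies on the tape, centred near crop (291,270). The tape shows past both its ends, at (330,97) and (250,460). The sideways error is under 1 mm and the jar hasn't moved from (423,322).

```bash
python3 -c "
from cell import env; print(env.job_done())"
```

```text
the job is handed in; nothing more can be done
None
```

The bottle was rolled onto the tape with light fingertip strokes on its top. It rests along the tape, within about 1 mm of its centreline and between its ends; the jar, pump bottle and dropper bottle were not disturbed. The job is handed in, but the call returned no verdict.

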